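# Clip the stirring rod and present the soap ball on its spoon rest

## Robot

A 6-joint arm with a two-finger parallel gripper is mounted at the origin on the work surface. World frame = base frame: x ahead of the robot, y to its left, z up, the work surface at z = 0. Lengths are in m, angles in rad, forces in N, time in s.
With the tool pointing down it reaches from about 0.35 to 0.95 m from the base axis. Payload 17.4 kg.
Tool frame: the origin (TCP) lies at the very end of the fingers, on their centre line; the grasp point (between the pads) lies 19 mm behind it; z points along the fingers, y is the line along which they close (so a half turn about z gives the same grasp; the last joint's range is limited). The gripper opens to 93 mm and grips with 3 to 60 N. Pads are 15 mm wide; open, the fingers measure 128 mm over their backs; the gripper's body (75 mm by 188 mm) begins 65 mm behind the grasp point.
Start: joints at [1.225, 0.116, 1.442, -0, 1.584, -0.038], TCP at [0.205, 0.643, 0.219] pointing down, gripper open.
Joint ranges: [-2.83, 2.83], [-0.83, 2.19], [0.07, 2.5], [-1.14, 4.28], [0.01, 3], [-2.97, 2.97]. Speed limits (rad/s): [1.89, 1.89, 2.22, 3.14, 3.14, 3.14].

## Interface

Orientations are given as [roll, pitch, yaw] about the fixed x, y, z axes, in that order (R = Rz(yaw) Ry(pitch) Rx(roll)).
In Python, from workcell import manip gives the robot as it stands.
- The arm moves only by the tool send_rows, never from a script. Its argument "deltas" is a list of rows, each a list of 7 numbers: the shift along the tool's x, y, z in mm, then the turn, a rotation vector about the tool's x, y, z in degrees, then the closure, from 0 (fully open) to 1 (shut). In form: [[dx, dy, dz, wx, wy, wz, claw], ...]. A call has 1 to 5 rows; each row is the pose to reach, as a shift and turn from the pose commanded when the call began, along the tool's axes at that moment; what a row does not reach only later rows make up. A row lasts 1/10 s, in which the tool goes at most 50 mm and 8.59 degrees, less where a joint would pass 70% of its speed; a pose out of reach is approached as far as the arm can. A call with a gripper value outside its range is refused whole. The fingers move at their own pace and stop on an object; "force" is the grip in N (left out, the last holds). Time passes only in rows, so rows that repeat a pose let the fingers close. It gives the time, the measured TCP pose, the force, the opening and the grip force at its end, in the units of the state.
- manip.state(): the state, without advancing time (a new reading comes with each control period).
- manip.get_image(name): name is "scene" or "side" or "wrist"; returns a dict with "pixels" (420x560x3 uint8, red, green, blue), "camera_matrix" (3x3 intrinsics, pixels), "k1" (the pictures are not rectified: a ray, as slopes to the right and down, at radius r is drawn at 1 + k1 r^2 times it, then the intrinsics apply), "pose" (4x4, takes a point from camera to world coordinates). Camera axes: x right, y down, z forward; pixel columns grow to the right and rows downward; lengths in m; the calibration is good to about 2 mm. A picture is of the moment at which its call begins. There is no depth.
- manip.hand_in(): hands the job in; it is judged then, once.
The state is a dict: "t": time; "q": joint angles; "qd": joint speeds; "joint_torque": joint torques, N m; "eef_pos": TCP position; "orientation": TCP orientation; "force": force on the tool from outside, world axes, zero at the start; "moment": the same for the moment, N m; "width": finger opening in m; "grip_force": force on a finger pad.
Only numpy, scipy, OpenCV 4.12 (cv2) and the standard library are available. Lean on these libraries where they do the work, as an engineer would, in place of code of your own. Each camera call takes 0.05 s, during which the arm holds its last target. There are 200 camera calls.

## Task

The steel stirring rod is lying across the handle of the spoon rest in the open drawer: put it away in the rod clip, pressing it down past the sprung jaw until it sits at the bottom of both forks with the jaw closed over it, and let go of it. Then take the spoon rest by its handle, lift it clear of the drawer and turn it a quarter turn anticlockwise (seen from above), so that it lies parallel to the cabinet's front with the dish at its left end, keeping it level all the while with the soap ball in the middle of the dish, untouched by the fingers. Finish while holding it there, still and level, over the drawer and well above its edges, so that someone at the left end of the counter can take the ball, and leave the mould, beakers, bottle, jar and soap bar where they stand.

Things in the scene. Friction and masses are not known exactly. Their poses are not given: they have to be found in the camera images.
- spoon_rest: Loose blue glazed ceramic spoon rest, 220 g, on the drawer floor: a round dish 120 mm across, 21 mm high at the rim, with a handle toward its -x. Origin: underside, under the middle of the dish; z up. Inside, the dish has a flat middle 20 mm across (6 mm above the underside), a gentle slope out to 72 mm across, then a steeper rim.
- rest_handle (a point): Good grip point on the spoon rest's handle, 85 mm from the dish's middle, on the centre line, 14 mm above the underside. The handle is a straight channel 30 mm wide over flat upright sides (walls 5 mm thick), from 50 to 159 mm from the dish's middle (rounded end), reaching down to the drawer floor, walls 26 mm high (20 mm beyond 145 mm).
- soap_ball: Loose hard cream-coloured soap ball, 34 mm diameter, 22 g, in the middle of the spoon rest's dish; it starts to roll if the dish is tilted a few degrees or jerked. Origin: underside of the ball at the start (it turns with the ball); use soap_ball_center.
- soap_ball_center (a point): Centre of the soap ball.
- stir_rod: Loose plain round stainless steel stirring rod, 10 mm diameter, 236 mm long, 55 g, lying level across the spoon rest's handle in its notch, balanced near its middle, axis 25 mm above the spoon rest's underside. Origin: middle of the rod; x along it. Its ends stick out freely to either side of the handle.
- rod_clip: White plastic rod clip fixed to the worktop right of the drawer. Base 150 x 50 x 8 mm; origin under its middle, x along the rod's line, z up. Upright forks at x = -55 mm (plain, 12 mm thick) and +55 mm (with jaw, 17 mm thick), nothing but the base between them. Slots 12 mm wide, flared mouth up to about 62 mm above the worktop, straight below 52 mm, bottom at 22 mm.
- clip_jaw_fork (a point): Where the seated rod's axis runs through the fork with the sprung jaw, 27 mm above the worktop.
- clip_plain_fork (a point): Where the seated rod's axis runs through the plain fork, 27 mm above the worktop.
- jaw (a joint): Hinge angle (rad) of the small steel jaw, 15 mm long, hinged on the -y side of the jaw fork, closing its slot 48 mm above the worktop. 0 = closed (level across the slot). It only swings downward, up to 1.62: a rod pressed down with about 3 N (nudged sideways toward +y about as hard) swings it aside, and it springs back to 0 above the rod once that sits at the bottom.
- cabinet: Low white cabinet, 700 mm wide, 240 mm deep, 150 mm high, fixed at the far side of the worktop. Origin: on the worktop under the middle of its front face; x points into the cabinet, away from the robot, y to the left along the front face. Its white drawer stands open toward the robot.
- drawer_left (a point): Middle of the top edge of the drawer's left side wall, 317 mm left of the drawer's middle, 66 mm above the worktop.
- soap_mold: Grey silicone guest-soap mould, 150 x 84 x 30 mm, standing in the right rear of the drawer, long side along x. Origin: centre of underside. Bystander.
- beaker_a: Small glass beaker, 62 mm across the rim, 66 mm high, at the drawer's left side. Origin: centre of underside. Bystander.
- beaker_b: A second beaker like the first, beside it. Bystander.
- squeeze_bottle: Clear plastic squeeze bottle with closed white cap, 52 mm diameter, 128 mm high, at the drawer's left rear. Origin: centre of underside. Bystander.
- pigment_jar: Small amber glass jar with metal lid, 48 mm diameter, 55 mm high, on the worktop to the far right of the clip. Origin: centre of underside. Bystander.
- soap_bar: Cream soap bar 75 x 50 x 26 mm lying on the drawer floor left of the spoon rest's dish. Origin: centre of underside. Bystander.
- rest_notch (a point): Bottom of the notch, 12 mm wide and 6 mm deep, that crosses both walls of the handle 122 mm from the dish's middle, 20 mm above the underside: here the rod lies.
- drawer_floor (a point): Middle of the open drawer's floor, 16 mm above the worktop. Inside, the drawer spans 336 mm out from the cabinet's front and 314 mm to either side; side walls up to 66 mm above the worktop, front up to 74 mm. A spring holds it out against its stop with 5 N; it gives way if pushed in.
Not all that is in view belongs to the job. Leave any red look-alike of the rod_clip alone.

How it is judged:
By the outcome, as a careful person would: the job done as asked, in the order asked, and still so for the second after the job is handed in, while the arm keeps its last pose, push and grip.
It also fails if it takes over 72 s, if anything falls off the work surface, if the arm or the gripper's body presses on something with over 40 N, if the wrist force passes 120 N, or if a joint passes its speed limit or range.

## Working session

There is one attempt and no reset: what is moved stays moved. The work goes in short steps, Python scripts to look and compute and a tool call to move; the robot and the scene stay as the last step left them, time stands still between calls to the robot, and variables do not carry over. Pictures are saved under pics/ and viewed, at most 10 in all, crops included, and the job is handed in when it is done.

Besides the shell and the picture viewer there is one more tool, called after "Emit:" in YAML: its name, and indented under it one key for each argument. send_rows: Moves the arm, as the interface text tells. Its arguments: {"type":"object","properties":{"deltas":{"type":"array","items":{"type":"array","items":{"type":"number"}}},"force":{"type":"number"}},"required":["deltas"]}

```bash
mkdir -p pics; ls; python3 - <<'E'
from workcell import manip
import cv2,pickle
s=manip.state();print({k:s[k] for k in('t','eef_pos','orientation','width','force')})
for n in("scene","side"):
    d=manip.get_image(n);pickle.dump(d,open(f'pics/{n}0.pkl','wb'))
    cv2.imwrite(f'pics/{n}0.png',d['pixels'][:,:,::-1]);print(n,d['camera_matrix'],d['k1'],d['pose'].round(3) if hasattr(d['pose'],'round') else d['pose'])
E
```

```text
pics
{'t': 0.0, 'eef_pos': array([0.20441588, 0.643097  , 0.21790529]), 'orientation': array([-3.14045259e+00, -4.34974316e-05,  2.83386641e+00]), 'width': 0.09301199446252595, 'force': array([-0.87412611,  0.4780917 ,  0.02558712])}
scene [[421.93994408   0.         281.87342148]
 [  0.         421.93994408 213.18477112]
 [  0.           0.           1.        ]] -0.002509457820777217 [[-4.470e-01  6.650e-01 -5.980e-01  1.401e+00]
 [ 8.950e-01  3.330e-01 -2.980e-01  3.700e-01]
 [ 1.000e-03 -6.680e-01 -7.440e-01  1.063e+00]
 [ 0.000e+00  0.000e+00  0.000e+00  1.000e+00]]
side [[461.3714637    0.         282.75869019]
 [  0.         461.3714637  214.69241984]
 [  0.           0.           1.        ]] -0.09595754769442819 [[ 0.708 -0.539  0.457  0.027]
 [-0.707 -0.535  0.463 -0.59 ]
 [-0.005 -0.65  -0.76   1.   ]
 [ 0.     0.     0.     1.   ]]
```

View pics/scene0.png

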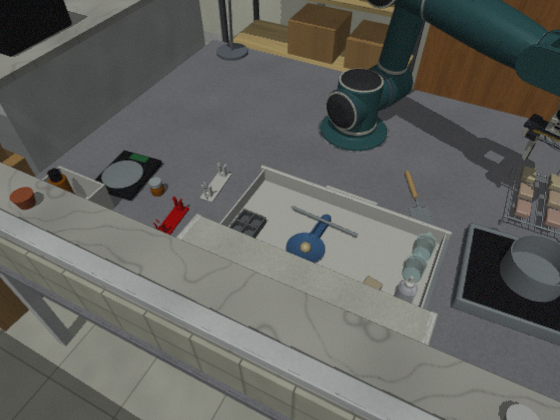

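View pics/side0.png

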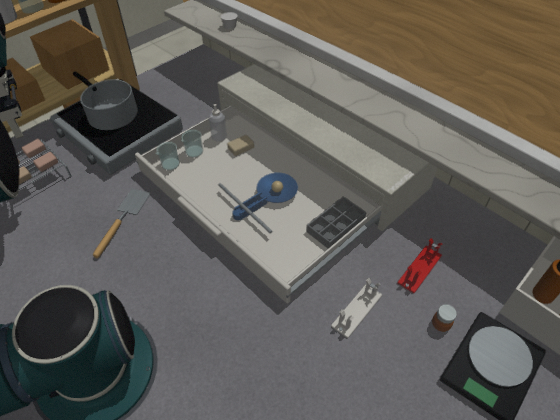

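The pictures show the rod at scene (292,207)-(356,235) and side (221,186)-(270,230), with the rest's dish at scene (305,247) and side (278,188). The candidates:
- **Clip:** the white clip is at scene (215,184), side (357,307). The red look-alike is at scene (173,218), side (421,266), so I choose the white one.
- **Rod:** the spatula at scene (411,185) could be mistaken for it. I choose the grey rod across the blue handle.

Next is one composite crop to check this.

```bash
cat > h.py <<'E'
import numpy as np,cv2,pickle
from scipy.spatial.transform import Rotation as R
from scipy.optimize import least_squares
def proj(d,P):
    T=np.linalg.inv(np.array(d['pose']));p=np.atleast_2d(P)@T[:3,:3].T+T[:3,3]
    s=p[:,:2]/p[:,2:];s=s*(1+d['k1']*(s**2).sum(1,keepdims=True));K=d['camera_matrix']
    return s@np.array(K)[:2,:2].T+np.array(K)[:2,2]
def tri(obs):  # [(d,(u,v)),...] -> point, residual px
    f=lambda X:np.concatenate([proj(d,X)[0]-uv for d,uv in obs])
    r=least_squares(f,[.6,0,.05]);return r.x,np.abs(r.fun).max()
def plane(d,uv,z): # pixel to point at height z
    r=least_squares(lambda X:proj(d,[X[0],X[1],z])[0]-uv,[.6,0]);return np.array([*r.x,z])
def load(n): return pickle.load(open(f'pics/{n}.pkl','rb'))
def snap(n,cam):
    from workcell import manip
    d=manip.get_image(cam);pickle.dump(d,open(f'pics/{n}.pkl','wb'));return d
def crop(d,x,y,w,h,k): return cv2.resize(d['pixels'][y:y+h,x:x+w,::-1],None,fx=k,fy=k,interpolation=cv2.INTER_CUBIC)
E
python3 - <<'E'
from h import *
a,b=load('scene0'),load('side0')
im=np.vstack([np.hstack([crop(a,280,195,80,75,5)[:300],crop(a,195,155,80,60,5)]),np.hstack([crop(b,215,170,100,75,4),crop(b,320,270,80,60,5)])])
cv2.imwrite('pics/c0.png',im);print(im.shape)
E
```

```text
(600, 800, 3)
```

View pics/c0.png

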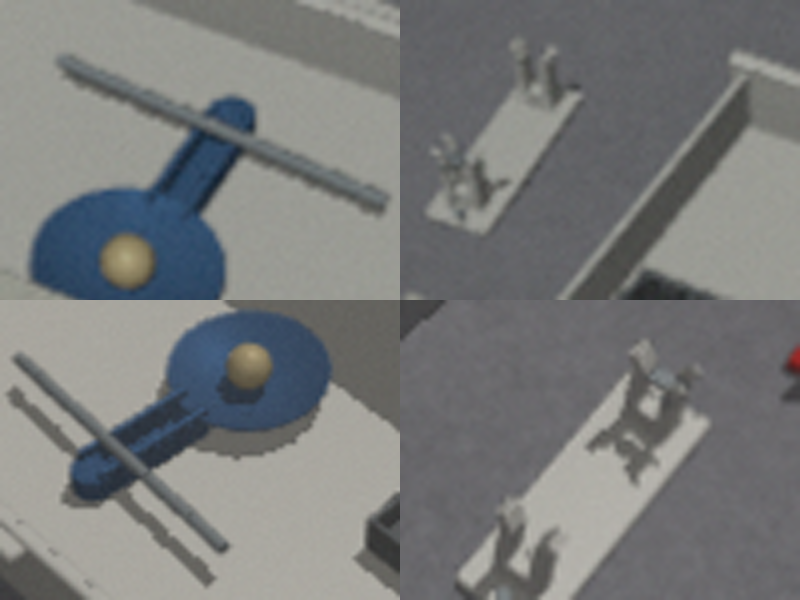

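The composite confirms the rod lying in the handle notch. The white clip's jaw fork, with its steel jaw, is at the far end and the plain fork at the near end.

```bash
python3 - <<'E'
from h import *
a,b=load('scene0'),load('side0')
for n,p,q in[('rodR(-y)',(292.4,207.4),(270.75,231.75)),('rodL(+y)',(356.6,235.6),(219.5,184.25)),('ball',(305.6,247.4),(277.5,186.5)),
 ('clip far-y',(200.6,197.6),(382,294.4)),('clip near+y',(231.4,174.4),(331.6,326))]:
    X,r=tri([(a,p),(b,q)]);print(n,X.round(4),r.round(2))
print('far+y',plane(a,(211.8,201.8),.008),'drawer front right inner corner',plane(a,(195+(735-400)/5,155+55/5),.074))
E
```

```text
rodR(-y) [ 0.54   -0.0221  0.0384] 0.58
rodL(+y) [0.5576 0.2099 0.0389] 0.08
ball [0.6705 0.0853 0.0374] 0.54
clip far-y [ 0.6136 -0.342   0.0055] 0.85
clip near+y [ 0.462  -0.3089  0.003 ] 0.84
far+y [ 0.61357406 -0.29186744  0.008     ] drawer front right inner corner [ 0.43818333 -0.18754101  0.074     ]
```

```bash
cat > plan.py <<'E'
import numpy as np,sys
def plan(p,t,n,claw,q=None):
    """p,t: x,y,z[m],yaw[deg]; n rows, smooth; prints calls (tool axes, mm/deg)"""
    p,t=np.array(p,float),np.array(t,float);out=[];base=p
    for i in range(1,n+1):
        s=i/n;s=s*s*(3-2*s);c=p+(t-p)*s;y=np.radians(base[3]);d=(c-base)[:3]*1000
        out.append([round(v,1) for v in(np.cos(y)*d[0]+np.sin(y)*d[1],np.sin(y)*d[0]-np.cos(y)*d[1],-d[2],0,0,base[3]-c[3])]+[claw])
        if i%5==0 or i==n: print(str(out).replace(' ','').replace('-0.0,','0,').replace('.0,',','));out=[];base=c
E
python3 -c "
from plan import *
plan((.205,.643,.219,162.4),(.52,.125,.20,85.7),20,.45)"
```

```text
[[np.float64(-3.3),np.float64(-2.9),np.float64(0.1),0,0,np.float64(0.6),0.45],[np.float64(-12.8),np.float64(-11.2),np.float64(0.5),0,0,np.float64(2.1),0.45],[np.float64(-27.8),np.float64(-24.2),np.float64(1.2),0,0,np.float64(4.7),0.45],[np.float64(-47.5),np.float64(-41.4),np.float64(2.0),0,0,np.float64(8.0),0.45],[np.float64(-71.4),np.float64(-62.3),np.float64(3.0),0,0,np.float64(12.0),0.45]]
[[np.float64(-31.6),np.float64(-17.6),np.float64(1.1),0,0,np.float64(4.6),0.45],[np.float64(-66.5),np.float64(-37.0),np.float64(2.4),0,0,np.float64(9.6),0.45],[np.float64(-103.7),np.float64(-57.7),np.float64(3.7),0,0,np.float64(15.0),0.45],[np.float64(-142.5),np.float64(-79.3),np.float64(5.1),0,0,np.float64(20.6),0.45],[np.float64(-182.1),np.float64(-101.4),np.float64(6.5),0,0,np.float64(26.4),0.45]]
[[np.float64(-45.3),np.float64(-2.2),np.float64(1.4),0,0,np.float64(5.7),0.45],[np.float64(-89.6),np.float64(-4.3),np.float64(2.8),0,0,np.float64(11.4),0.45],[np.float64(-132.2),np.float64(-6.3),np.float64(4.1),0,0,np.float64(16.7),0.45],[np.float64(-172.0),np.float64(-8.2),np.float64(5.4),0,0,np.float64(21.8),0.45],[np.float64(-208.2),np.float64(-10.0),np.float64(6.5),0,0,np.float64(26.4),0.45]]
[[np.float64(-29.0),np.float64(12.7),np.float64(1.0),0,0,np.float64(4.0),0.45],[np.float64(-53.0),np.float64(23.2),np.float64(1.8),0,0,np.float64(7.3),0.45],[np.float64(-71.2),np.float64(31.2),np.float64(2.4),0,0,np.float64(9.8),0.45],[np.float64(-82.8),np.float64(36.2),np.float64(2.8),0,0,np.float64(11.4),0.45],[np.float64(-86.8),np.float64(38.0),np.float64(3.0),0,0,np.float64(12.0),0.45]]
```

Emit:
send_rows:
  deltas:
    - [-3, -3, 0, 0, 0, 0.6, 0.45]
    - [-13, -11, 0.5, 0, 0, 2, 0.45]
    - [-28, -24, 1, 0, 0, 4.7, 0.45]
    - [-47, -41, 2, 0, 0, 8, 0.45]
    - [-71, -62, 3, 0, 0, 12, 0.45]

```text
t: 0.6
eef_pos: [0.2542, 0.5609, 0.2154]
orientation: [-3.141, 0.0, 2.62]
force: [0.7, 0.3, 0.8]
width: 0.0575
grip_force: 0.0
```

Emit:
send_rows:
  deltas:
    - [-32, -18, 1, 0, 0, 5, 0.45]
    - [-66, -37, 2, 0, 0, 10, 0.45]
    - [-104, -58, 4, 0, 0, 15, 0.45]
    - [-142, -79, 5, 0, 0, 21, 0.45]
    - [-182, -101, 6, 0, 0, 26.5, 0.45]

```text
t: 1.1
eef_pos: [0.3622, 0.3821, 0.2096]
orientation: [3.141, 0.0, 2.155]
force: [0.6, 0.7, 0.8]
width: 0.0511
grip_force: 0.0
```

Emit:
send_rows:
  deltas:
    - [-45, -2, 1, 0, 0, 5.7, 0.45]
    - [-90, -4, 3, 0, 0, 11.4, 0.45]
    - [-132, -6, 4, 0, 0, 16.7, 0.45]
    - [-172, -8, 5, 0, 0, 21.8, 0.45]
    - [-208, -10, 7, 0, 0, 26.4, 0.45]

```text
t: 1.6
eef_pos: [0.4696, 0.2036, 0.2028]
orientation: [3.141, -0.0, 1.694]
force: [-0.3, 0.6, 0.3]
width: 0.0515
grip_force: 0.0
```

Emit:
send_rows:
  deltas:
    - [-29, 13, 1, 0, 0, 4, 0.45]
    - [-53, 23, 2, 0, 0, 7, 0.45]
    - [-71, 31, 2, 0, 0, 10, 0.45]
    - [-83, 36, 3, 0, 0, 11.5, 0.45]
    - [-87, 38, 3, 0, 0, 12, 0.45]

```text
t: 2.1
eef_pos: [0.5182, 0.1238, 0.1995]
orientation: [-3.142, 0.0, 1.489]
force: [-0.1, 0.7, -0.3]
width: 0.0513
grip_force: 0.0
```

```bash
sed -i 's/round(v,1) for/round(float(v),1) for/' plan.py; python3 - <<'E'
from h import *
from workcell import manip
s=manip.state();print({k:s[k] for k in('t','eef_pos','orientation','width','force')})
d=snap('w1','wrist');cv2.imwrite('pics/w1.png',d['pixels'][:,:,::-1]);print(np.array(d['pose']).round(3),d['camera_matrix'][0][0],d['k1'])
for n,P in[('rodR',(.54,-.022,.041)),('rodL',(.5576,.21,.041)),('ball',(.6705,.0853,.039))]:print(n,proj(d,P).round(0))
E
```

```text
{'t': 2.1, 'eef_pos': array([0.51818184, 0.12376637, 0.19945038]), 'orientation': array([-3.14154454e+00,  1.30006537e-04,  1.48856730e+00]), 'width': 0.05128957383117289, 'force': array([-0.12253643,  0.70760908, -0.26386931])}
[[ 0.997 -0.08  -0.024  0.525]
 [-0.083 -0.954 -0.289  0.205]
 [ 0.001  0.29  -0.957  0.365]
 [ 0.     0.     0.     1.   ]] 292.12226550712313 -0.06102678512050507
rodR [[309. 305.]]
rodL [[314. 116.]]
ball [[414. 218.]]
```

View pics/w1.png

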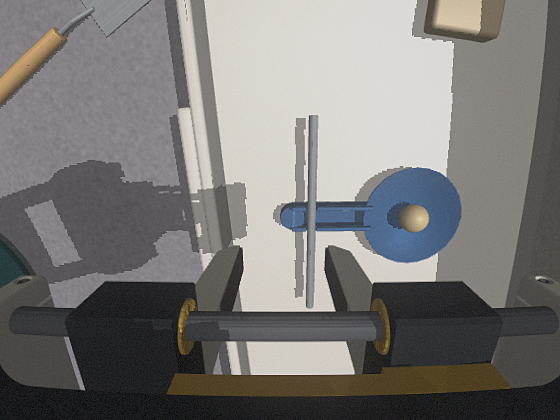

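The wrist view shows the rod from (314,115) to (310,307), the handle crossing it at about (311,216), and the ball at (413,218). All three lie within 2 px of the predictions.

```bash
python3 - <<'E'
from h import *
a,b,w=load('scene0'),load('side0'),load('w1')
R1,r1=tri([(a,(292.4,207.4)),(b,(270.75,231.75)),(w,(310,307))]);R2,r2=tri([(a,(356.6,235.6)),(b,(219.5,184.25)),(w,(314,115))])
print(R1,r1,R2,r2,np.degrees(np.arctan2(*(R2-R1)[[1,0]])))
print(tri([(a,(305.6,247.4)),(b,(277.5,186.5)),(w,(413.5,218))]))
r=[plane(w,p,.041) for p in((310,307),(314,115))];print(r)
# handle walls top z=.042 at u=345 and near 285
for p in((350,205),(350,229),(281,216),(460.5,214),(367,213),(414,262),(414,167)):print(p,plane(w,p,.04))
E
```

```text
[ 0.54030374 -0.02381811  0.04096165] 1.0795691995031689 [0.55831171 0.21119421 0.03865146] 0.40262788129447813 85.6182350925655
(array([0.67094338, 0.08542481, 0.03770788]), np.float64(0.5626324064098185))
[array([ 0.54055059, -0.02442028,  0.041     ]), array([0.55815619, 0.21136372, 0.041     ])]
(350, 205) [0.59447742 0.10855126 0.04      ]
(350, 229) [0.59399066 0.07888068 0.04      ]
(281, 216) [0.51362814 0.10188839 0.04      ]
(460.5, 214) [0.72750294 0.08642031 0.04      ]
(367, 213) [0.61429936 0.09715605 0.04      ]
(414, 262) [0.67369176 0.02803913 0.04      ]
(414, 167) [0.66795201 0.14710778 0.04      ]
```

Emit:
send_rows:
  deltas:
    - [3, 10, 10, 0, 0, 0, 0.45]
    - [7, 24, 35, 0, 0, -0.4, 0.45]
    - [10, 33.3, 70, 0, 0, -0.4, 0.45]
    - [10, 33.3, 110, 0, 0, -0.4, 0.45]
    - [10, 33.3, 140, 0, 0, -0.4, 0.45]

```text
t: 2.65
eef_pos: [0.5515, 0.1335, 0.0563]
orientation: [-3.14, 0.0, 1.5]
force: [-0.3, -0.5, 0.5]
width: 0.0512
grip_force: 0.0
```

Emit:
send_rows:
  deltas:
    - [0, 0, 15, 0, 0, 0, 0.45]
    - [0, 0, 25, 0, 0, 0, 0.45]
    - [0, 0, 31, 0, 0, 0, 0.45]
    - [0, 0, 31.5, 0, 0, 0, 0.45]
    - [0, 0, 31.5, 0, 0, 0, 0.7]
  force: 40

```text
t: 3.15
eef_pos: [0.5528, 0.1328, 0.0292]
orientation: [3.14, -0.0, 1.499]
force: [-0.0, -0.6, -0.8]
width: 0.0465
grip_force: 0.0
```

Emit:
send_rows:
  deltas:
    - [0, 0, 0, 0, 0, 0, 0.8]
    - [0, 0, 0, 0, 0, 0, 1]
    - [0, 0, 0, 0, 0, 0, 1]
    - [0, 0, 0, 0, 0, 0, 1]
    - [0, 0, 0, 0, 0, 0, 1]
  force: 40

```text
t: 3.65
eef_pos: [0.5522, 0.1326, 0.0282]
orientation: [3.142, -0.0, 1.499]
force: [0.0, -0.1, 0.3]
width: 0.0088
grip_force: 40.0
```

```bash
python3 - <<'E'
from h import *
from workcell import manip
s=manip.state();print({k:s[k] for k in('t','eef_pos','orientation','width','force','grip_force')})
E
```

```text
{'t': 3.65, 'eef_pos': array([0.55222969, 0.13259765, 0.02823255]), 'orientation': array([ 3.14150696e+00, -1.17118811e-05,  1.49853720e+00]), 'width': 0.008826137064377895, 'force': array([ 0.02860849, -0.14493663,  0.25423811]), 'grip_force': 40.01740515232086}
```

```bash
python3 -c "
from plan import *
plan((.5522,.1326,.2,85.9),(.568,-.326,.18,3),20,1)"
```

```text
[[-3.3,0.4,0.1,0,0,0.6,1],[-12.8,1.4,0.6,0,0,2.3,1],[-27.7,2.9,1.2,0,0,5,1],[-47.5,5,2.1,0,0,8.6,1],[-71.3,7.6,3.1,0,0,13,1]]
[[-25.9,8.9,1.2,0,0,5,1],[-54.4,18.8,2.5,0,0,10.4,1],[-84.9,29.3,3.9,0,0,16.2,1],[-116.7,40.2,5.4,0,0,22.3,1],[-149.1,51.4,6.9,0,0,28.5,1]]
[[-23.2,25.3,1.5,0,0,6.2,1],[-45.9,50.1,3,0,0,12.3,1],[-67.6,73.9,4.4,0,0,18.1,1],[-88,96.1,5.7,0,0,23.5,1],[-106.5,116.3,6.9,0,0,28.5,1]]
[[-5.8,23.3,1,0,0,4.3,1],[-10.6,42.5,1.9,0,0,7.9,1],[-14.2,57.1,2.6,0,0,10.6,1],[-16.5,66.3,3,0,0,12.4,1],[-17.3,69.6,3.1,0,0,13,1]]
```

Emit:
send_rows:
  deltas:
    - [0, 0, -3, 0, 0, 0, 1]
    - [0, 0, -10, 0, 0, 0, 1]
    - [0, 0, -25, 0, 0, 0, 1]
    - [0, 0, -50, 0, 0, 0, 1]
    - [0, 0, -85, 0, 0, 0, 1]

```text
t: 4.15
eef_pos: [0.5516, 0.1325, 0.114]
orientation: [-3.14, 0.0, 1.499]
force: [0.6, 0.5, -0.6]
width: 0.0088
grip_force: 40.0
```

Emit:
send_rows:
  deltas:
    - [0, 0, -35, 0, 0, 0, 1]
    - [0, 0, -60, 0, 0, 0, 1]
    - [0, 0, -77, 0, 0, 0, 1]
    - [0, 0, -87, 0, 0, 0, 1]
    - [0, 0, -87, 0, 0, 0, 1]

```text
t: 4.65
eef_pos: [0.5525, 0.1327, 0.2013]
orientation: [3.14, -0.0, 1.499]
force: [0.8, -0.5, -1.6]
width: 0.0087
grip_force: 40.0
```

Emit:
send_rows:
  deltas:
    - [-3, 0, 0, 0, 0, 0.6, 1]
    - [-13, 1, 0.5, 0, 0, 2.3, 1]
    - [-28, 3, 1, 0, 0, 5, 1]
    - [-47.5, 5, 2, 0, 0, 8.6, 1]
    - [-71, 7.6, 3, 0, 0, 13, 1]

```text
t: 5.15
eef_pos: [0.5544, 0.0597, 0.1965]
orientation: [-3.141, 0.0, 1.267]
force: [0.3, 0.2, -1.1]
width: 0.009
grip_force: 40.0
```

Emit:
send_rows:
  deltas:
    - [-26, 9, 1, 0, 0, 5, 1]
    - [-54, 19, 2.5, 0, 0, 10.4, 1]
    - [-85, 29, 4, 0, 0, 16.2, 1]
    - [-117, 40, 5.5, 0, 0, 22.3, 1]
    - [-149, 51.4, 7, 0, 0, 28.5, 1]

```text
t: 5.65
eef_pos: [0.5592, -0.0987, 0.1895]
orientation: [-3.141, 0.0, 0.767]
force: [0.5, 0.2, -0.4]
width: 0.009
grip_force: 40.0
```

Emit:
send_rows:
  deltas:
    - [-23, 25, 1.5, 0, 0, 6.2, 1]
    - [-46, 50, 3, 0, 0, 12.3, 1]
    - [-68, 74, 4.5, 0, 0, 18.1, 1]
    - [-88, 96, 6, 0, 0, 23.5, 1]
    - [-106.5, 116.3, 7, 0, 0, 28.5, 1]

```text
t: 6.15
eef_pos: [0.5641, -0.2564, 0.1823]
orientation: [-3.141, 0.001, 0.269]
force: [0.5, 0.3, -1.1]
width: 0.0085
grip_force: 40.0
```

Emit:
send_rows:
  deltas:
    - [-6, 23, 1, 0, 0, 4.3, 1]
    - [-10.6, 42.5, 2, 0, 0, 8, 1]
    - [-14, 57, 2.6, 0, 0, 10.6, 1]
    - [-16.5, 66, 3, 0, 0, 12.4, 1]
    - [-17.3, 69.6, 3, 0, 0, 13, 1]

```text
t: 6.65
eef_pos: [0.5671, -0.3265, 0.1798]
orientation: [-3.141, 0.0, 0.048]
force: [0.4, 0.1, -0.1]
width: 0.0086
grip_force: 40.0
```

```bash
python3 - <<'E'
from h import *
from workcell import manip
s=manip.state();print({k:s[k] for k in('t','eef_pos','orientation','width','force','grip_force')})
d=snap('w2','wrist');cv2.imwrite('pics/w2.png',crop(d,100,0,400,300,2))
snap('scene2','scene');snap('side2','side')
for x in(-55,55):print(proj(d,(.538+x/1000,-.3255,.055)))
E
```

```text
{'t': 6.65, 'eef_pos': array([ 0.56705031, -0.32645189,  0.17976399]), 'orientation': array([-3.14130206e+00,  4.97890211e-04,  4.76888573e-02]), 'width': 0.00859915117100234, 'force': array([ 0.43855062,  0.0806934 , -0.14334238]), 'grip_force': 39.98559236526489}
[[279.67752928 277.6082112 ]]
[[284.38461277 180.50692601]]
```

View pics/w2.png

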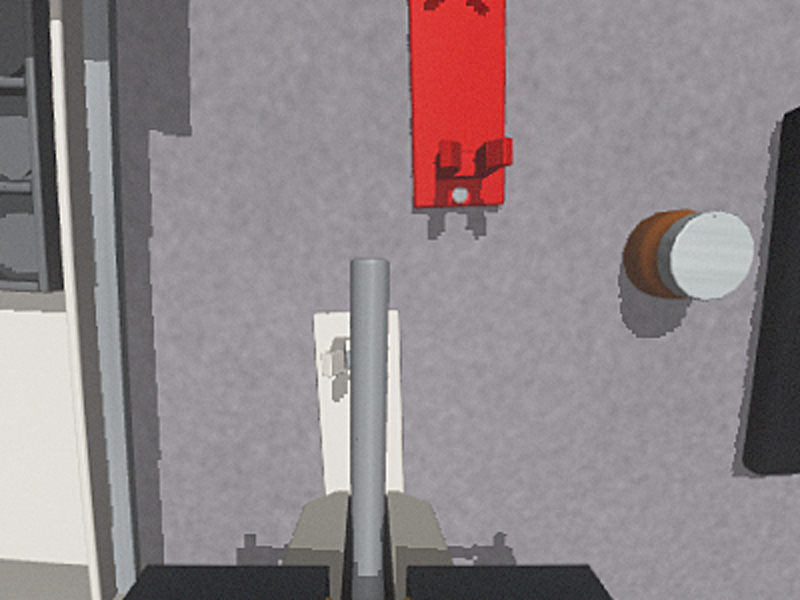

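The view shows the rod held, with its far tip at crop (370,262), full image (285,131). The clip base's far corners are at crop (315,313) and (399,311), and the jaw fork is partly hidden under the rod. The red clip lies further off.

```bash
python3 - <<'E'
from h import *
w=load('w2')
P={n:plane(w,(100+u/2,v/2),.008) for n,u,v in(('fl',315,313),('fr',399,311),('l',326,490),('r',403.5,490))}
for n in P:print(n,P[n].round(4))
for a,b in(('l','fl'),('r','fr')):print(np.degrees(np.arctan2(*(P[b]-P[a])[[1,0]])))
print('short',np.degrees(np.arctan2(*(P['fl']-P['fr'])[[1,0]]))-90)
for z in(.193,):
  A,B=plane(w,(100+369.7/2,265/2),z),plane(w,(100+368/2,480/2),z);print('rod',A,B,np.degrees(np.arctan2(*(A-B)[[1,0]])))
a,b=load('scene2'),load('side2')
im=np.hstack([crop(a,190,140,80,80,5),crop(b,310,250,80,80,5)]);cv2.imwrite('pics/c2.png',im)
# predicted: 
E
```

```text
fl [ 0.6105 -0.294   0.008 ]
fr [ 0.6139 -0.342   0.008 ]
l [ 0.5013 -0.3032  0.008 ]
r [ 0.5035 -0.3517  0.008 ]
4.838605989142513
5.045565711916204
short 4.017528544680118
rod [ 0.64372954 -0.32286506  0.193     ] [ 0.58524487 -0.32521289  0.193     ] 2.2988694040049604
```

View pics/c2.png

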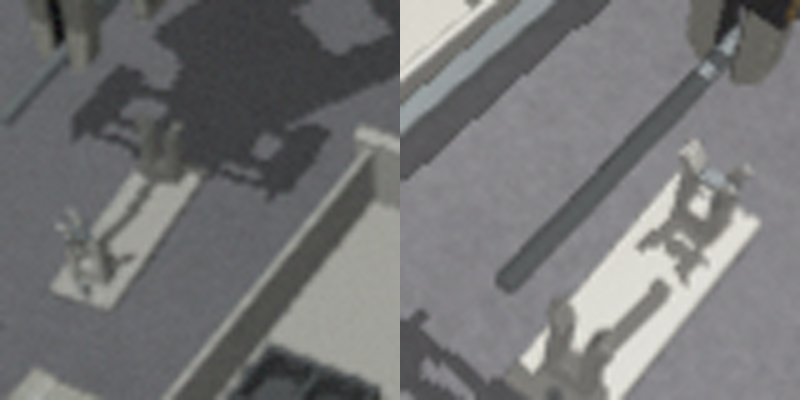

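```bash
python3 - <<'E'
from h import *
w,a,b=load('w2'),load('scene2'),load('side2')
print('far tip',tri([(w,(285,131)),(a,(191.4,164.2))]))
for z in(.183,.193,.203):print(z,'near',proj(b,(.410,-.3335,z)),'far',proj(a,(.646,-.3225,z)),'wrist',proj(w,(.646,-.3225,z)))
from plan import *
# target above clip: grip at clip x +30
c,s=np.cos(np.radians(4.9)),np.sin(np.radians(4.9))
g=(.5376+.03*c,-.3246+.03*s);print(g)
plan((.56705,-.32645,.1798,2.73),(*g,.085,4.9),5,1)
E
```

```text
far tip (array([ 0.64438613, -0.32287013,  0.19108308]), np.float64(0.7324900177425491))
0.183 near [[330.06328141 308.97072342]] far [[190.88318997 166.67030322]] wrist [[284.28650476 127.60627228]]
0.193 near [[330.44376213 306.48462844]] far [[190.36712618 164.24636217]] wrist [[284.34384755 127.85045281]]
0.203 near [[330.83053427 303.95496685]] far [[189.84516634 161.79466034]] wrist [[284.4092052  128.12877285]]
(np.float64(0.5674903588857272), np.float64(-0.32203749230587897))
[[0.1,-0.5,9.9,0,0,-0.2,1],[0.2,-1.5,33.4,0,0,-0.8,1],[0.4,-2.8,61.4,0,0,-1.4,1],[0.6,-3.9,84.9,0,0,-1.9,1],[0.7,-4.4,94.8,0,0,-2.2,1]]
```

Emit:
send_rows:
  deltas:
    - [0, -0.5, 10, 0, 0, -0.2, 1]
    - [0.3, -1.5, 35, 0, 0, -0.8, 1]
    - [0.5, -2.8, 65, 0, 0, -1.4, 1]
    - [0.7, -4, 95, 0, 0, -1.9, 1]
    - [0.7, -4.4, 105, 0, 0, -2.2, 1]

```text
t: 7.3
eef_pos: [0.5667, -0.3196, 0.0713]
orientation: [-3.139, 0.003, 0.09]
force: [0.2, -0.4, -1.5]
width: 0.0089
grip_force: 40.0
```

```bash
python3 - <<'E'
from h import *
from workcell import manip
d=snap('w3','wrist');b=snap('side3','side')
s=manip.state();print({k:s[k] for k in('t','eef_pos','orientation','force')})
im=np.hstack([crop(d,200,60,160,240,2.5),crop(b,310,250,80,120,5)]);cv2.imwrite('pics/c3.png',im);print(im.shape)
E
```

```text
{'t': 7.4, 'eef_pos': array([ 0.56738178, -0.3202847 ,  0.07364959]), 'orientation': array([-3.14005179e+00,  2.00597086e-03,  8.92937235e-02]), 'force': array([0.78211392, 0.04460135, 0.00514846])}
(600, 800, 3)
```

View pics/c3.png

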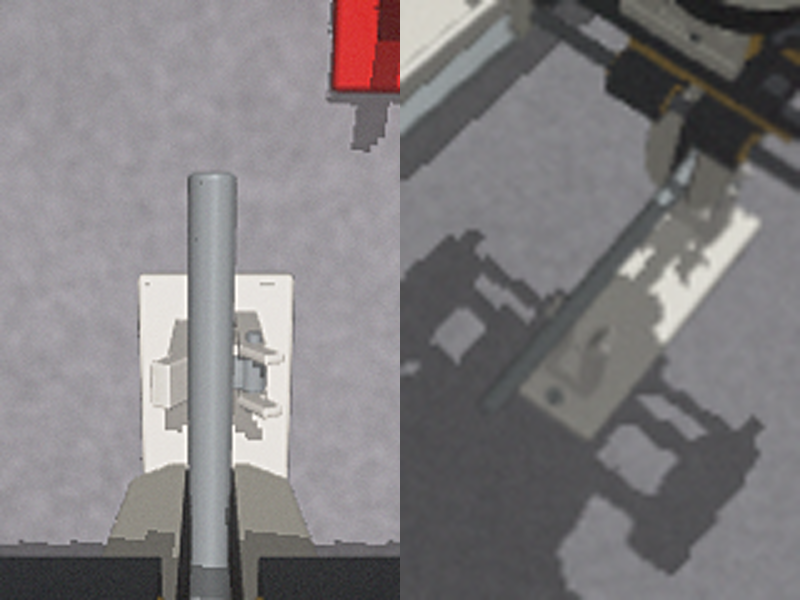

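The close view shows the rod over the jaw fork. At crop row 382 the rod's centre is at u≈212, the fork prongs span 152-283 (centre 217.5), and the base edges are at 142 and 292. The steel jaw is on the right (-y) side, as described.

```bash
python3 - <<'E'
from h import *
w=load('w3')
px=lambda u,v:(200+u/2.5,60+v/2.5)
for n,u,v,z in(('prongL',152,382,.060),('prongR',283,382,.060),('base L far',140,275,.008),('base R far',293.5,275,.008),('base L',145,465,.008),('base R',291,465,.008),('rod',212.3,380,.0866),('rodfar',212.5,180,.0866),('rodnear',211.5,460,.0866)):
    print(n,plane(w,px(u,v),z).round(4))
for x in(-55,55):
    c,s=np.cos(np.radians(4.9)),np.sin(np.radians(4.9));print(.5376+x/1e3*c,-.3246+x/1e3*s)
E
```

```text
prongL [ 0.592  -0.3022  0.06  ]
prongR [ 0.5949 -0.3353  0.06  ]
base L far [ 0.6104 -0.2932  0.008 ]
base R far [ 0.6147 -0.3413  0.008 ]
base L [ 0.5458 -0.2989  0.008 ]
base R [ 0.5503 -0.3484  0.008 ]
rod [ 0.602  -0.3166  0.0866]
rodfar [ 0.6435 -0.3129  0.0866]
rodnear [ 0.5834 -0.3181  0.0866]
0.4828010087095001 -0.3292979307725552
0.5923989912904998 -0.3199020692274448
```

Emit:
send_rows:
  deltas:
    - [0, 1.7, 5, 0, 0, 0, 1]
    - [0, 1.7, 12, 0, 0, 0, 1]
    - [0, 1.7, 19, 0, 0, 0, 1]
    - [0, 1.7, 24, 0, 0, 0, 1]
    - [0, 1.7, 26, 0, 0, 0, 1]
  force: 50

```text
t: 7.9
eef_pos: [0.5679, -0.3227, 0.0485]
orientation: [-3.141, 0.001, 0.088]
force: [-0.1, -0.1, -1.0]
width: 0.0084
grip_force: 50.0
```

Emit:
send_rows:
  deltas:
    - [0, 0, 3, 0, 0, 0, 1]
    - [0, 0, 6, 0, 0, 0, 1]
    - [0, 0, 9, 0, 0, 0, 1]
    - [0, 0, 12, 0, 0, 0, 1]
    - [0, 0, 14, 0, 0, 0, 1]

```text
t: 8.4
eef_pos: [0.5685, -0.3224, 0.0358]
orientation: [-3.141, -0.001, 0.089]
force: [-1.6, 5.2, 6.9]
width: 0.0085
grip_force: 50.0
```

Emit:
send_rows:
  deltas:
    - [0, 0, 3, 0, 0, 0, 1]
    - [0, 0, 6, 0, 0, 0, 1]
    - [0, 0, 9, 0, 0, 0, 1]
    - [0, 0, 12, 0, 0, 0, 1]
    - [0, 0, 14, 0, 0, 0, 1]

```text
t: 8.9
eef_pos: [0.5683, -0.3224, 0.0212]
orientation: [-3.141, -0.0, 0.089]
force: [0.6, 4.9, 3.6]
width: 0.0086
grip_force: 50.0
```

Emit:
send_rows:
  deltas:
    - [0, 0, 2, 0, 0, 0, 1]
    - [0, 0, 4, 0, 0, 0, 1]
    - [0, 0, 5, 0, 0, 0, 1]
    - [0, 0, 6, 0, 0, 0, 1]
    - [0, 0, 6, 0, 0, 0, 1]

```text
t: 9.4
eef_pos: [0.5681, -0.3225, 0.015]
orientation: [-3.141, 0.0, 0.088]
force: [-0.1, 5.7, 1.0]
width: 0.0083
grip_force: 50.0
```

```bash
python3 - <<'E'
from h import *
from workcell import manip
d=snap('w4','wrist');b=snap('side4','side')
s=manip.state();print({k:s[k] for k in('t','eef_pos','orientation','force','moment','width')})
im=np.hstack([crop(d,200,60,160,240,2.5),crop(b,310,250,80,120,5)]);cv2.imwrite('pics/c4.png',im)
E
```

```text
{'t': 9.5, 'eef_pos': array([ 0.56810155, -0.3225215 ,  0.01504679]), 'orientation': array([-3.14102006e+00,  2.38413631e-05,  8.84608015e-02]), 'force': array([0.75286629, 5.75376946, 0.35276318]), 'moment': array([ 0.85490456,  0.11184057, -0.01486534]), 'width': 0.008484134117396574}
```

Emit:
send_rows:
  deltas:
    - [0, -0.3, 0.5, 0, 0, 0, 1]
    - [0, -0.5, 1, 0, 0, 0, 1]
    - [0, -0.5, 1.5, 0, 0, 0, 1]
    - [0, -0.5, 2, 0, 0, 0, 1]
    - [0, -0.5, 2, 0, 0, 0, 1]

```text
t: 10.0
eef_pos: [0.5682, -0.3225, 0.0141]
orientation: [3.141, -0.0, 0.088]
force: [-2.8, 5.3, 10.7]
width: 0.0087
grip_force: 50.0
```

```bash
python3 - <<'E'
from h import *
from workcell import manip
d=snap('w4','wrist');b=snap('side4','side')
s=manip.state();print({k:s[k] for k in('t','eef_pos','force','moment')})
im=np.hstack([crop(d,200,60,160,240,2.5),crop(b,310,250,80,120,5)]);cv2.imwrite('pics/c4.png',im)
E
```

```text
{'t': 10.1, 'eef_pos': array([ 0.56817161, -0.3224827 ,  0.01408098]), 'force': array([-4.03775949,  4.96685878, 11.27200165]), 'moment': array([0.94128164, 0.85472241, 0.00526436])}
```

View pics/c4.png

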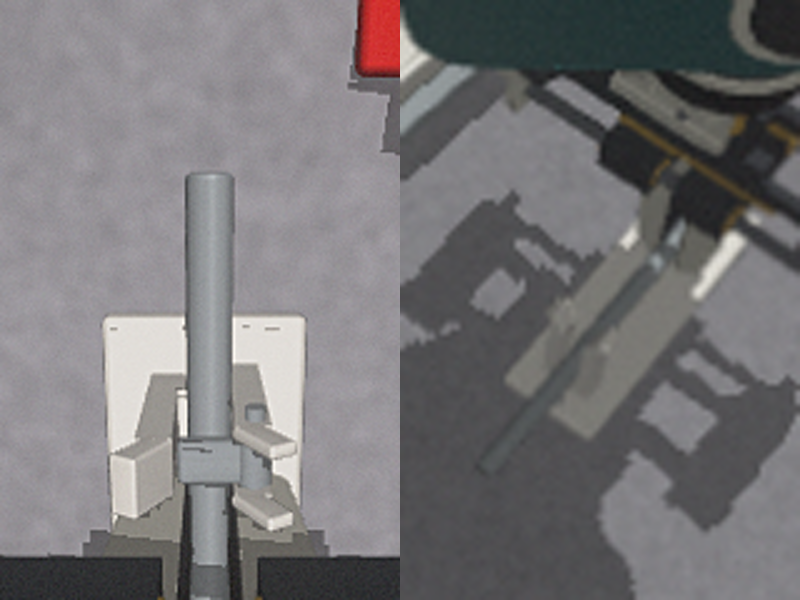

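The picture shows the jaw closed across the rod at crop (210,460), and the rod in both fork slots. I release it here.

Emit:
send_rows:
  deltas:
    - [0, 0, 0, 0, 0, 0, 0.8]
    - [0, 0, 0, 0, 0, 0, 0.6]
    - [0, 0, 0, 0, 0, 0, 0.5]
    - [0, 0, 0, 0, 0, 0, 0.5]
    - [0, 0, 0, 0, 0, 0, 0.5]

```text
t: 10.6
eef_pos: [0.568, -0.3224, 0.013]
orientation: [3.142, 0.0, 0.088]
force: [0.4, 0.4, 0.2]
width: 0.0434
grip_force: 0.0
```

Emit:
send_rows:
  deltas:
    - [0, 0, -3, 0, 0, 0, 0.5]
    - [0, 0, -12, 0, 0, 0, 0.5]
    - [0, 0, -30, 0, 0, 0, 0.5]
    - [0, 0, -60, 0, 0, 0, 0.5]
    - [0, 0, -95, 0, 0, 0, 0.5]

```text
t: 11.1
eef_pos: [0.5678, -0.3221, 0.11]
orientation: [-3.141, 0.0, 0.088]
force: [0.3, -0.3, 0.4]
width: 0.0461
grip_force: 0.0
```

Emit:
send_rows:
  deltas:
    - [0, 0, -35, 0, 0, 0, 0.5]
    - [0, 0, -60, 0, 0, 0, 0.5]
    - [0, 0, -75, 0, 0, 0, 0.5]
    - [0, 0, -80, 0, 0, 0, 0.5]
    - [0, 0, -80, 0, 0, 0, 0.5]

```text
t: 11.6
eef_pos: [0.568, -0.3223, 0.1884]
orientation: [3.141, -0.0, 0.088]
force: [-0.1, -0.5, -0.2]
width: 0.0465
grip_force: 0.0
```

```bash
python3 - <<'E'
from h import *
from workcell import manip
d=snap('w5','wrist');b=snap('side5','side');a=snap('scene5','scene')
s=manip.state();print({k:s[k] for k in('t','eef_pos','orientation','force','width')})
im=np.hstack([crop(d,200,100,160,240,2.5),np.vstack([crop(b,310,260,100,75,4),crop(a,190,150,80,60,5)])]);cv2.imwrite('pics/c5.png',im)
from plan import *
plan((*s['eef_pos'],np.degrees(s['orientation'][2])),(.58,.095,.20,-5.6),20,.4)
E
```

```text
{'t': 11.75, 'eef_pos': array([ 0.5676261 , -0.32209558,  0.18660009]), 'orientation': array([-3.14036519e+00,  1.69796026e-03,  8.83940734e-02]), 'force': array([-0.04981606, -0.48178132, -1.09175252]), 'width': 0.04619380896028405}
[[0.4,-3,-0.1,0,0,0.1,0.4],[1.4,-11.6,-0.4,0,0,0.3,0.4],[3,-25.2,-0.8,0,0,0.6,0.4],[5.1,-43.1,-1.4,0,0,1.1,0.4],[7.7,-64.7,-2.1,0,0,1.7,0.4]]
[[2.2,-24.8,-0.8,0,0,0.6,0.4],[4.7,-52.2,-1.7,0,0,1.3,0.4],[7.3,-81.4,-2.6,0,0,2.1,0.4],[10,-111.8,-3.6,0,0,2.9,0.4],[12.7,-142.9,-4.6,0,0,3.7,0.4]]
[[0.8,-31.2,-1,0,0,0.8,0.4],[1.5,-61.7,-2,0,0,1.6,0.4],[2.3,-91,-2.9,0,0,2.3,0.4],[3,-118.5,-3.8,0,0,3,0.4],[3.6,-143.4,-4.6,0,0,3.7,0.4]]
[[-0.9,-21.8,-0.7,0,0,0.6,0.4],[-1.6,-39.8,-1.3,0,0,1,0.4],[-2.1,-53.5,-1.7,0,0,1.4,0.4],[-2.4,-62.1,-2,0,0,1.6,0.4],[-2.5,-65.2,-2.1,0,0,1.7,0.4]]
```

View pics/c5.png

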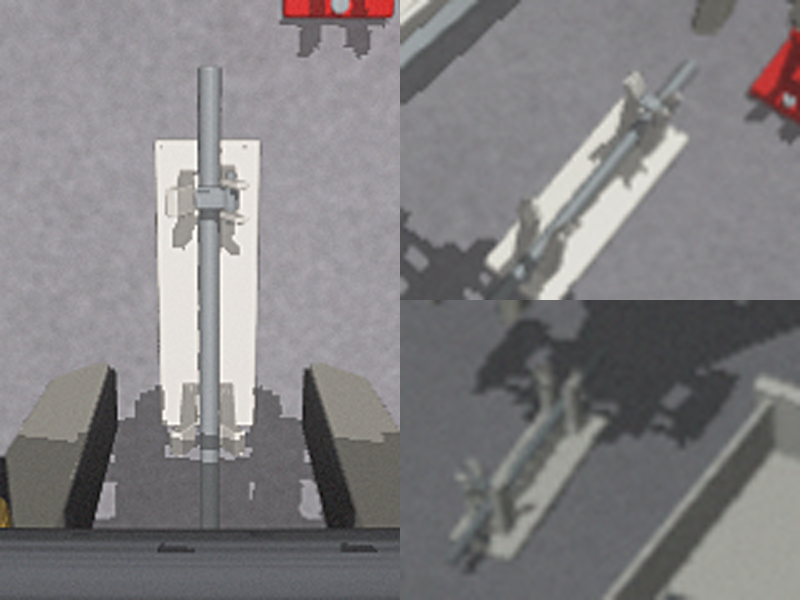

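The rod is seated in both forks with the jaw closed over it, at crop (210,197). Next is the spoon rest.

Emit:
send_rows:
  deltas:
    - [0, -3, 0, 0, 0, 0, 0.4]
    - [1.4, -11.6, -0.4, 0, 0, 0.3, 0.4]
    - [3, -25, -1, 0, 0, 0.6, 0.4]
    - [5, -43, -1.5, 0, 0, 1, 0.4]
    - [7.7, -65, -2, 0, 0, 1.7, 0.4]

```text
t: 12.25
eef_pos: [0.5699, -0.2556, 0.1901]
orientation: [-3.141, 0.0, 0.058]
force: [0.4, 0.0, -0.3]
width: 0.0559
grip_force: 0.0
```

Emit:
send_rows:
  deltas:
    - [2, -25, -1, 0, 0, 0.6, 0.4]
    - [4.7, -52, -2, 0, 0, 1.3, 0.4]
    - [7.3, -81, -2.6, 0, 0, 2, 0.4]
    - [10, -112, -3.6, 0, 0, 2.9, 0.4]
    - [12.7, -143, -4.6, 0, 0, 3.7, 0.4]

```text
t: 12.75
eef_pos: [0.5739, -0.1113, 0.1949]
orientation: [-3.141, -0.0, -0.006]
force: [0.9, -0.3, 0.3]
width: 0.0558
grip_force: 0.0
```

Emit:
send_rows:
  deltas:
    - [0.8, -31, -1, 0, 0, 0.8, 0.4]
    - [1.5, -62, -2, 0, 0, 1.6, 0.4]
    - [2.3, -91, -3, 0, 0, 2.3, 0.4]
    - [3, -118, -4, 0, 0, 3, 0.4]
    - [3.6, -143, -4.6, 0, 0, 3.7, 0.4]

```text
t: 13.25
eef_pos: [0.5781, 0.0318, 0.1995]
orientation: [-3.141, -0.0, -0.07]
force: [-0.5, -0.4, -0.4]
width: 0.056
grip_force: 0.0
```

Emit:
send_rows:
  deltas:
    - [-0.9, -22, -0.7, 0, 0, 0.6, 0.4]
    - [-1.6, -40, -1.3, 0, 0, 1, 0.4]
    - [-2.1, -53.5, -1.7, 0, 0, 1.4, 0.4]
    - [-2.4, -62, -2, 0, 0, 1.6, 0.4]
    - [-2.5, -65, -2, 0, 0, 1.7, 0.4]

```text
t: 13.75
eef_pos: [0.5806, 0.0954, 0.2014]
orientation: [-3.142, -0.0, -0.1]
force: [0.1, -0.2, -0.3]
width: 0.0556
grip_force: 0.0
```

```bash
python3 - <<'E'
from h import *
from workcell import manip
w,b=load('w5'),load('side5');print('rod tip',tri([(w,(283.6,127.2)),(b,(383.75,275.75))]))
d=snap('w6','wrist')
s=manip.state();print({k:s[k] for k in('t','eef_pos','orientation','force','width')})
hsv=cv2.cvtColor(d['pixels'],cv2.COLOR_RGB2HSV)
blue=cv2.inRange(hsv,(100,90,30),(125,255,255))
n,l,st,c=cv2.connectedComponentsWithStats(blue);i=1+st[1:,4].argmax();m=l==i;print(st[i],c[i])
vs,us=np.nonzero(m)
for v in range(st[i][1],st[i][1]+st[i][3],10):
    u=us[vs==v];print(v,u.min(),u.max(),end=' | ')
print()
cnt=hsv[(st[i][1]):(st[i][1]+st[i][3]),st[i][0]:st[i][0]+st[i][2]]
br=cv2.inRange(hsv,(10,40,80),(30,180,255));n2,l2,st2,c2=cv2.connectedComponentsWithStats(br)
for j in range(1,n2):
    if st2[j][4]>60:print('cream',st2[j],c2[j].round(1))
print(proj(d,(.671,.086,.039)),proj(d,(.586,.0945,.042)))
E
```

```text
rod tip (array([ 0.64562317, -0.31578376,  0.02848556]), np.float64(1.4154276817409936))
{'t': 13.8, 'eef_pos': array([0.58066855, 0.09518693, 0.20132285]), 'orientation': array([-3.14158726e+00,  2.77733352e-05, -9.97838091e-02]), 'force': array([0.85712799, 0.19954901, 0.10796513]), 'width': 0.05577263313443865}
[  230    56   109   194 10494] [284.48808843 127.21316943]
56 282 286 | 66 254 315 | 76 243 325 | 86 237 332 | 96 233 336 | 106 230 338 | 116 230 338 | 126 232 337 | 136 235 334 | 146 240 328 | 156 249 319 | 166 265 303 | 176 273 298 | 186 274 298 | 196 274 298 | 206 274 298 | 216 275 298 | 226 275 298 | 236 276 299 | 246 279 295 | 
cream [  54   53   54   73 3073] [77.8 88.4]
cream [269  99  31  32 773] [284.1 114.6]
cream [380 298  19  57 296] [392.1 324.5]
cream [169 300  11  55 216] [172.4 328.7]
cream [ 177  363  343   33 6423] [352.9 381.1]
[[284.28352051 114.33633162]] [[284.28728294 192.56575236]]
```

```bash
python3 - <<'E'
from h import *
d=load('w6')
for u,v,z in((284.1,114.6,.039),(284,111,.037),(286,180,.042),(286,196,.042),(286.3,206,.042),(286.5,226,.042),(274,196,.042),(298,196,.042),(298,196,.03)):print(u,v,plane(d,(u+.25,v),z).round(4))
E
```

```text
284.1 114.6 [0.6707 0.086  0.039 ]
284 111 [0.6745 0.0857 0.037 ]
286 180 [0.6002 0.0909 0.042 ]
286 196 [0.5818 0.0927 0.042 ]
286.3 206 [0.5699 0.0935 0.042 ]
286.5 226 [0.5455 0.0956 0.042 ]
274 196 [0.5831 0.1063 0.042 ]
298 196 [0.5804 0.079  0.042 ]
298 196 [0.5774 0.0787 0.03  ]
```

Emit:
send_rows:
  deltas:
    - [2, 0.5, 10, 0, 0, -0.2, 0.4]
    - [5, 1, 35, 0, 0, -0.5, 0.4]
    - [8.6, 1.6, 75, 0, 0, -0.7, 0.4]
    - [8.6, 1.6, 115, 0, 0, -0.7, 0.4]
    - [8.6, 1.6, 145, 0, 0, -0.7, 0.4]

```text
t: 14.3
eef_pos: [0.5882, 0.0912, 0.0529]
orientation: [3.141, 0.002, -0.089]
force: [0.1, -0.3, 0.4]
width: 0.0558
grip_force: 0.0
```

Emit:
send_rows:
  deltas:
    - [0, 0, 15, 0, 0, 0, 0.4]
    - [0, 0, 27, 0, 0, 0, 0.4]
    - [0, 0, 34, 0, 0, 0, 0.4]
    - [0, 0, 37, 0, 0, 0, 0.4]
    - [0, 0, 37, 0, 0, 0, 0.5]
  force: 10

```text
t: 14.8
eef_pos: [0.5896, 0.0922, 0.02]
orientation: [-3.141, -0.001, -0.088]
force: [-0.3, 0.6, 0.2]
width: 0.0516
grip_force: 0.0
```

Emit:
send_rows:
  deltas:
    - [0, 0, 0, 0, 0, 0, 0.58]
    - [0, 0, 0, 0, 0, 0, 0.62]
    - [0, 0, 0, 0, 0, 0, 0.66]
    - [0, 0, 0, 0, 0, 0, 0.7]
    - [0, 0, 0, 0, 0, 0, 0.75]
  force: 10

```text
t: 15.3
eef_pos: [0.5893, 0.0921, 0.0197]
orientation: [3.142, -0.0, -0.088]
force: [-1.4, -0.7, 3.4]
width: 0.0298
grip_force: 10.0
```

```bash
python3 - <<'E'
from workcell import manip
s=manip.state();print({k:s[k] for k in('t','eef_pos','orientation','force','moment','width','grip_force')})
E
```

```text
{'t': 15.3, 'eef_pos': array([0.58932887, 0.09210479, 0.01972299]), 'orientation': array([ 3.14154834e+00, -4.25719243e-04, -8.78017128e-02]), 'force': array([-1.39096785, -0.70315496,  3.35891542]), 'moment': array([-0.13648593,  0.3650042 ,  0.12419823]), 'width': 0.02978701636307508, 'grip_force': 9.99566026031971}
```

Emit:
send_rows:
  deltas:
    - [0, 0, 0, 0, 0, 0, 0.85]
    - [0, 0, 0, 0, 0, 0, 0.9]
    - [0, 0, 0, 0, 0, 0, 1]
    - [0, 0, 0, 0, 0, 0, 1]
    - [0, 0, 0, 0, 0, 0, 1]
  force: 60

```text
t: 15.8
eef_pos: [0.5893, 0.0921, 0.0197]
orientation: [3.142, -0.0, -0.088]
force: [-1.3, -0.2, 5.9]
width: 0.0299
grip_force: 60.0
```

Emit:
send_rows:
  deltas:
    - [0, 0, -0.3, 0, 0, 0, 1]
    - [0, 0, -1, 0, 0, 0, 1]
    - [0, 0, -2, 0, 0, 0, 1]
    - [0, 0, -3, 0, 0, 0, 1]
    - [0, 0, -4, 0, 0, 0, 1]

```text
t: 16.3
eef_pos: [0.589, 0.0922, 0.0232]
orientation: [3.142, 0.001, -0.088]
force: [0.6, 0.3, -1.7]
width: 0.0296
grip_force: 60.0
```

Emit:
send_rows:
  deltas:
    - [0, 0, -1, 0, 0, 0, 1]
    - [0, 0, -2, 0, 0, 0, 1]
    - [0, 0, -3, 0, 0, 0, 1]
    - [0, 0, -3.5, 0, 0, 0, 1]
    - [0, 0, -3.5, 0, 0, 0, 1]

```text
t: 16.8
eef_pos: [0.5892, 0.0921, 0.027]
orientation: [-3.142, -0.0, -0.088]
force: [-0.2, -0.6, -3.2]
width: 0.0293
grip_force: 60.0
```

```bash
cat > chk.py <<'E'
from h import *
from workcell import manip
def chk(name):
    d=snap(name,'wrist');s=manip.state()
    print({k:np.round(s[k],4) for k in('t','eef_pos','orientation','force','moment','width')})
    hsv=cv2.cvtColor(d['pixels'],cv2.COLOR_RGB2HSV)
    n,l,st,c=cv2.connectedComponentsWithStats(cv2.inRange(hsv,(100,90,30),(125,255,255)));i=1+st[1:,4].argmax()
    print('blue',st[i])
    m=(l==i).astype(np.uint8);cs=max(cv2.findContours(m,0,cv2.CHAIN_APPROX_NONE)[0],key=len)[:,0]
    y0=st[i][1];p=cs[cs[:,1]<y0+st[i][2]*.85]
    print('dish ellipse',cv2.fitEllipse(p.astype(np.float32)))
    n2,l2,st2,c2=cv2.connectedComponentsWithStats(cv2.inRange(hsv,(10,40,80),(30,180,255)))
    for j in range(1,n2):
        x,y,w,h,A=st2[j]
        if A>150 and st[i][0]-5<x and x+w<st[i][0]+st[i][2]+5 and y<st[i][1]+st[i][3]:print('ball',st2[j],c2[j].round(1))
    return d
E
python3 -c "
from chk import *
chk('w7');np.set_printoptions(suppress=True)
"
```

```text
{'t': np.float64(16.85), 'eef_pos': array([0.5892, 0.0921, 0.0269]), 'orientation': array([ 3.1416, -0.    , -0.0879]), 'force': array([ 0.2783,  1.0702, -2.4881]), 'moment': array([-0.0199,  0.3255, -0.0207]), 'width': np.float64(0.0299)}
blue [  162     0   241   312 45965]
dish ellipse ((282.1959228515625, 112.84454345703125), (238.43771362304688, 241.83018493652344), 92.8874282836914)
ball [ 248   88   69   71 3872] [282.1 122.7]
ball [220 299  13  56 275] [223.6 323.7]
ball [335 299  13  57 344] [342.7 325.6]
```

```bash
python3 -c "
from h import *
d=load('w7')
for z in (.0435,.0463,.049): print(z,proj(d,(.6707,.086,z)))
for z in(.0405,.0443): print(proj(d,np.array([(.6707+.06*np.cos(t),.086+.06*np.sin(t),z) for t in np.linspace(0,6.28,73)])).min(0),proj(d,np.array([(.6707+.06*np.cos(t),.086+.06*np.sin(t),z) for t in np.linspace(0,6.28,73)])).max(0))
from plan import *
plan((.5892,.0921,.027,-5),(.5892,.0921,.20,-5),20,1)
"
```

```text
0.0435 [[282.59296788 122.09712271]]
0.0463 [[282.57853527 122.05935011]]
0.049 [[282.56408495 122.02153136]]
[163.55603058 -12.38675544] [401.68407626 234.21780056]
[160.52814093 -16.11921556] [404.67667999 236.74248504]
[[0,0,-1.3,0,0,0,1],[0,0,-4.8,0,0,0,1],[0,0,-10.5,0,0,0,1],[0,0,-18,0,0,0,1],[0,0,-27,0,0,0,1]]
[[0,0,-10.3,0,0,0,1],[0,0,-21.7,0,0,0,1],[0,0,-33.9,0,0,0,1],[0,0,-46.5,0,0,0,1],[0,0,-59.5,0,0,0,1]]
[[0,0,-12.9,0,0,0,1],[0,0,-25.6,0,0,0,1],[0,0,-37.8,0,0,0,1],[0,0,-49.1,0,0,0,1],[0,0,-59.5,0,0,0,1]]
[[0,0,-9,0,0,0,1],[0,0,-16.5,0,0,0,1],[0,0,-22.2,0,0,0,1],[0,0,-25.8,0,0,0,1],[0,0,-27,0,0,0,1]]
```

```bash
python3 -c "
from h import *
def span(n,z):
    P=proj(load(n),np.array([(.6707+.06*np.cos(t),.086+.06*np.sin(t),z) for t in np.linspace(0,6.28,361)]));return P.min(0),P.max(0)
print('w6 obs u 230-338, v top 56',span('w6',.037))
for z in (.040,.042,.0443):print('w7 obs 162-402',z,span('w7',z))
b=snap('side7','side');a=snap('scene7','scene')
cv2.imwrite('pics/c7.png',np.hstack([crop(b,225,160,80,60,5),crop(a,275,215,80,60,5)]))
"
```

```text
w6 obs u 230-338, v top 56 (array([228.80284374,  54.53287294]), array([339.79785657, 169.94074526]))
w7 obs 162-402 0.04 (array([163.93289157, -11.91005711]), array([401.30935304, 233.8939305 ]))
w7 obs 162-402 0.042 (array([162.36520997, -13.83665334]), array([402.85871597, 235.20087128]))
w7 obs 162-402 0.0443 (array([160.51137298, -16.11921556]), array([404.69093252, 236.74248504]))
```

Emit:
send_rows:
  deltas:
    - [0, 0, -1, 0, 0, 0, 1]
    - [0, 0, -5, 0, 0, 0, 1]
    - [0, 0, -10.5, 0, 0, 0, 1]
    - [0, 0, -18, 0, 0, 0, 1]
    - [0, 0, -27, 0, 0, 0, 1]

```text
t: 17.45
eef_pos: [0.5892, 0.0922, 0.0546]
orientation: [-3.142, -0.0, -0.088]
force: [0.2, -0.2, -3.0]
width: 0.0296
grip_force: 60.0
```

Emit:
send_rows:
  deltas:
    - [0, 0, -10, 0, 0, 0, 1]
    - [0, 0, -21.5, 0, 0, 0, 1]
    - [0, 0, -34, 0, 0, 0, 1]
    - [0, 0, -46.5, 0, 0, 0, 1]
    - [0, 0, -59.5, 0, 0, 0, 1]

```text
t: 17.95
eef_pos: [0.5892, 0.0921, 0.1146]
orientation: [-3.142, -0.0, -0.088]
force: [0.3, -0.5, -2.0]
width: 0.0294
grip_force: 60.0
```

Emit:
send_rows:
  deltas:
    - [0, 0, -13, 0, 0, 0, 1]
    - [0, 0, -25.5, 0, 0, 0, 1]
    - [0, 0, -38, 0, 0, 0, 1]
    - [0, 0, -49, 0, 0, 0, 1]
    - [0, 0, -59.5, 0, 0, 0, 1]

```text
t: 18.45
eef_pos: [0.5892, 0.0921, 0.1738]
orientation: [-3.142, -0.0, -0.088]
force: [-0.4, -0.5, -1.9]
width: 0.0293
grip_force: 60.0
```

Emit:
send_rows:
  deltas:
    - [0, 0, -9, 0, 0, 0, 1]
    - [0, 0, -16.5, 0, 0, 0, 1]
    - [0, 0, -22, 0, 0, 0, 1]
    - [0, 0, -26, 0, 0, 0, 1]
    - [0, 0, -27, 0, 0, 0, 1]

```text
t: 18.95
eef_pos: [0.5892, 0.0922, 0.2002]
orientation: [-3.142, -0.0, -0.088]
force: [-0.4, -0.3, -2.7]
width: 0.0294
grip_force: 60.0
```

```bash
python3 -c "
from chk import *
chk('w8')
a,b=load('scene0'),load('side0')
A=[plane(a,p,.074) for p in((265,170),(449,234))];B=[plane(b,p,.074) for p in((137,157),(289,293))]
for P in(A,B):
  d=P[0]-P[1];d=d*np.sign(d[1]);print(P,np.degrees(np.arctan2(d[1],d[0])))
# line segments with lsd in both views, long ones, as world yaw at heights
for n,d in(('scene',a),('side',b),('w1',load('w1'))):
  g=cv2.cvtColor(d['pixels'],cv2.COLOR_RGB2GRAY)
  for z in((.074,.15) if n!='w1' else (.016,.074)):
    o=[]
    for x in cv2.createLineSegmentDetector().detect(g)[0][:,0]:
      if np.hypot(*(x[:2]-x[2:]))<70: continue
      P,Q=plane(d,x[:2],z),plane(d,x[2:],z);v=(P-Q)*np.sign((P-Q)[1])
      ang=np.degrees(np.arctan2(v[1],v[0]));m=(P+Q)/2
      if 70<ang<105 and .3<m[0]<.95 and abs(m[1])<.5:o.append((round(float(ang),1),m[:2].round(2).tolist(),round(float(np.linalg.norm(P-Q)),2)))
    print(n,z,o)
"
```

```text
{'t': np.float64(19.0), 'eef_pos': array([0.5892, 0.0922, 0.2   ]), 'orientation': array([-3.1416, -0.    , -0.0878]), 'force': array([-0.8847,  0.3355, -1.5952]), 'moment': array([0.0288, 0.3531, 0.0036]), 'width': np.float64(0.0292)}
blue [  162     0   241   312 46002]
dish ellipse ((282.1824951171875, 112.73373413085938), (238.20730590820312, 241.91111755371094), 91.78953552246094)
ball [ 248   87   69   72 3879] [282.  122.6]
ball [220 299  13  57 308] [223.7 323.8]
ball [335 299  13  57 376] [342.5 325.7]
[array([ 0.45178198, -0.16838024,  0.074     ]), array([0.45546071, 0.46308015, 0.074     ])] 89.66621307063177
[array([0.43667726, 0.44681742, 0.074     ]), array([ 0.42559782, -0.20425127,  0.074     ])] 89.02507387819657
scene 0.074 [(90.1, [0.84, -0.44], 0.35), (89.1, [0.44, 0.35], 0.24), (89.2, [0.45, 0.14], 0.64), (89.1, [0.5, 0.12], 0.52), (89.9, [0.83, 0.37], 0.21)]
scene 0.15 [(90.1, [0.88, -0.38], 0.32), (89.1, [0.51, 0.35], 0.22), (89.2, [0.52, 0.16], 0.59), (89.1, [0.57, 0.14], 0.48), (89.9, [0.88, 0.37], 0.19)]
side 0.074 [(89.9, [0.44, 0.31], 0.32), (89.2, [0.85,
[... 349 characters left out ...]
6, [0.54, 0.02], 0.11), (89.1, [0.45, 0.24], 0.2), (89.5, [0.42, 0.26], 0.13), (89.0, [0.4, 0.15], 0.16), (85.7, [0.55, 0.01], 0.11), (89.1, [0.43, 0.24], 0.2), (85.7, [0.56, 0.16], 0.1), (89.1, [0.83, 0.22], 0.18), (89.2, [0.83, 0.03], 0.19), (89.0, [0.42, 0.19], 0.09), (88.7, [0.41, 0.29], 0.11), (85.3, [0.55, 0.16], 0.1)]
w1 0.074 [(85.8, [0.55, 0.17], 0.08), (85.6, [0.54, 0.05], 0.09), (89.1, [0.46, 0.23], 0.16), (89.5, [0.44, 0.25], 0.11), (89.0, [0.42, 0.16], 0.13), (85.7, [0.55, 0.05], 0.09), (89.1, [0.45, 0.23], 0.17), (85.7, [0.56, 0.17], 0.08), (89.1, [0.78, 0.22], 0.15), (89.2, [0.78, 0.06], 0.16), (89.0, [0.44, 0.19], 0.08), (88.7, [0.43, 0.28], 0.09), (85.3, [0.55, 0.17], 0.08)]
```

```bash
python3 -c "
from plan import *
plan((.589,.092,.2,-5),(.589,.092,.2,89.1),40,1)"
```

```text
[[0,0,0,0,0,-0.2,1],[0,0,0,0,0,-0.7,1],[0,0,0,0,0,-1.5,1],[0,0,0,0,0,-2.6,1],[0,0,0,0,0,-4,1]]
[[0,0,0,0,0,-1.7,1],[0,0,0,0,0,-3.6,1],[0,0,0,0,0,-5.7,1],[0,0,0,0,0,-8.1,1],[0,0,0,0,0,-10.7,1]]
[[0,0,0,0,0,-2.7,1],[0,0,0,0,0,-5.6,1],[0,0,0,0,0,-8.7,1],[0,0,0,0,0,-11.8,1],[0,0,0,0,0,-15.1,1]]
[[0,0,0,0,0,-3.3,1],[0,0,0,0,0,-6.8,1],[0,0,0,0,0,-10.2,1],[0,0,0,0,0,-13.8,1],[0,0,0,0,0,-17.3,1]]
[[0,0,0,0,0,-3.5,1],[0,0,0,0,0,-7,1],[0,0,0,0,0,-10.5,1],[0,0,0,0,0,-13.9,1],[0,0,0,0,0,-17.3,1]]
[[0,0,0,0,0,-3.3,1],[0,0,0,0,0,-6.4,1],[0,0,0,0,0,-9.4,1],[0,0,0,0,0,-12.3,1],[0,0,0,0,0,-15.1,1]]
[[0,0,0,0,0,-2.6,1],[0,0,0,0,0,-4.9,1],[0,0,0,0,0,-7.1,1],[0,0,0,0,0,-9,1],[0,0,0,0,0,-10.7,1]]
[[0,0,0,0,0,-1.4,1],[0,0,0,0,0,-2.5,1],[0,0,0,0,0,-3.4,1],[0,0,0,0,0,-3.9,1],[0,0,0,0,0,-4,1]]
```

Emit:
send_rows:
  deltas:
    - [0, 0, 0, 0, 0, -0.2, 1]
    - [0, 0, 0, 0, 0, -0.7, 1]
    - [0, 0, 0, 0, 0, -1.5, 1]
    - [0, 0, 0, 0, 0, -2.6, 1]
    - [0, 0, 0, 0, 0, -4, 1]

```text
t: 19.5
eef_pos: [0.5891, 0.0921, 0.1998]
orientation: [3.142, 0.0, -0.016]
force: [0.6, -0.0, -4.0]
width: 0.0295
grip_force: 60.0
```

Emit:
send_rows:
  deltas:
    - [0, 0, 0, 0, 0, -1.7, 1]
    - [0, 0, 0, 0, 0, -3.6, 1]
    - [0, 0, 0, 0, 0, -5.7, 1]
    - [0, 0, 0, 0, 0, -8.1, 1]
    - [0, 0, 0, 0, 0, -10.7, 1]

```text
t: 20.0
eef_pos: [0.5892, 0.0921, 0.1998]
orientation: [3.142, 0.0, 0.172]
force: [0.1, -0.2, -2.3]
width: 0.0295
grip_force: 60.0
```

Emit:
send_rows:
  deltas:
    - [0, 0, 0, 0, 0, -2.7, 1]
    - [0, 0, 0, 0, 0, -5.6, 1]
    - [0, 0, 0, 0, 0, -8.7, 1]
    - [0, 0, 0, 0, 0, -11.8, 1]
    - [0, 0, 0, 0, 0, -15.1, 1]

```text
t: 20.5
eef_pos: [0.5892, 0.0921, 0.1999]
orientation: [3.142, 0.0, 0.436]
force: [0.3, 0.6, -2.4]
width: 0.0299
grip_force: 60.0
```

Emit:
send_rows:
  deltas:
    - [0, 0, 0, 0, 0, -3.3, 1]
    - [0, 0, 0, 0, 0, -6.8, 1]
    - [0, 0, 0, 0, 0, -10.2, 1]
    - [0, 0, 0, 0, 0, -13.8, 1]
    - [0, 0, 0, 0, 0, -17.3, 1]

```text
t: 21.0
eef_pos: [0.5892, 0.0921, 0.1999]
orientation: [3.141, 0.0, 0.738]
force: [0.9, -0.2, -2.6]
width: 0.029
grip_force: 60.0
```

Emit:
send_rows:
  deltas:
    - [0, 0, 0, 0, 0, -3.5, 1]
    - [0, 0, 0, 0, 0, -7, 1]
    - [0, 0, 0, 0, 0, -10.5, 1]
    - [0, 0, 0, 0, 0, -13.9, 1]
    - [0, 0, 0, 0, 0, -17.3, 1]

```text
t: 21.5
eef_pos: [0.5892, 0.0921, 0.1999]
orientation: [3.141, 0.0, 1.04]
force: [0.3, 0.4, -1.8]
width: 0.0295
grip_force: 60.0
```

Emit:
send_rows:
  deltas:
    - [0, 0, 0, 0, 0, -3.3, 1]
    - [0, 0, 0, 0, 0, -6.4, 1]
    - [0, 0, 0, 0, 0, -9.4, 1]
    - [0, 0, 0, 0, 0, -12.3, 1]
    - [0, 0, 0, 0, 0, -15.1, 1]

```text
t: 22.0
eef_pos: [0.5892, 0.0921, 0.1999]
orientation: [3.141, 0.0, 1.303]
force: [-0.6, 0.4, -2.0]
width: 0.0296
grip_force: 60.0
```

Emit:
send_rows:
  deltas:
    - [0, 0, 0, 0, 0, -2.6, 1]
    - [0, 0, 0, 0, 0, -4.9, 1]
    - [0, 0, 0, 0, 0, -7.1, 1]
    - [0, 0, 0, 0, 0, -9, 1]
    - [0, 0, 0, 0, 0, -10.7, 1]

```text
t: 22.5
eef_pos: [0.5892, 0.0921, 0.1999]
orientation: [3.141, 0.0, 1.489]
force: [-0.2, 0.1, -2.7]
width: 0.0292
grip_force: 60.0
```

Emit:
send_rows:
  deltas:
    - [0, 0, 0, 0, 0, -1.4, 1]
    - [0, 0, 0, 0, 0, -2.5, 1]
    - [0, 0, 0, 0, 0, -3.4, 1]
    - [0, 0, 0, 0, 0, -3.9, 1]
    - [0, 0, 0, 0, 0, -4, 1]

```text
t: 23.0
eef_pos: [0.5892, 0.0921, 0.1999]
orientation: [3.142, 0.0, 1.557]
force: [-0.4, 0.1, -2.4]
width: 0.0294
grip_force: 60.0
```

Emit:
send_rows:
  deltas:
    - [0, 0, 0, 0, 0, 0, 1]
    - [0, 0, 0, 0, 0, 0, 1]
    - [0, 0, 0, 0, 0, 0, 1]
    - [0, 0, 0, 0, 0, 0, 1]
    - [0, 0, 0, 0, 0, 0, 1]

```text
t: 23.5
eef_pos: [0.5892, 0.0921, 0.1998]
orientation: [3.142, 0.0, 1.556]
force: [-0.2, 0.3, -1.8]
width: 0.0293
grip_force: 60.0
```

```bash
python3 -c "
from chk import *
d=chk('w9');b=snap('side9','side');a=snap('scene9','scene')
im=np.hstack([cv2.resize(crop(d,100,0,400,400,1),(400,400)),crop(b,120,90,200,200,2)]);cv2.imwrite('pics/c9.png',np.vstack([im,np.hstack([crop(a,180,150,200,100,2),crop(b,310,250,100,50,4)])]))
"
```

```text
{'t': np.float64(23.55), 'eef_pos': array([0.5892, 0.0921, 0.1998]), 'orientation': array([-3.1416,  0.    ,  1.5562]), 'force': array([ 0.791 , -0.5111, -3.1902]), 'moment': array([-0.2453,  0.0761,  0.0055]), 'width': np.float64(0.0296)}
blue [  162     0   241   312 45816]
dish ellipse ((282.1479187011719, 112.87884521484375), (238.22103881835938, 242.16818237304688), 90.33419799804688)
ball [ 248   87   70   72 3878] [282.1 122.6]
ball [219 299  14  57 398] [224.3 325.5]
ball [335 299  13  57 364] [342.5 325.6]
```

View pics/c9.png

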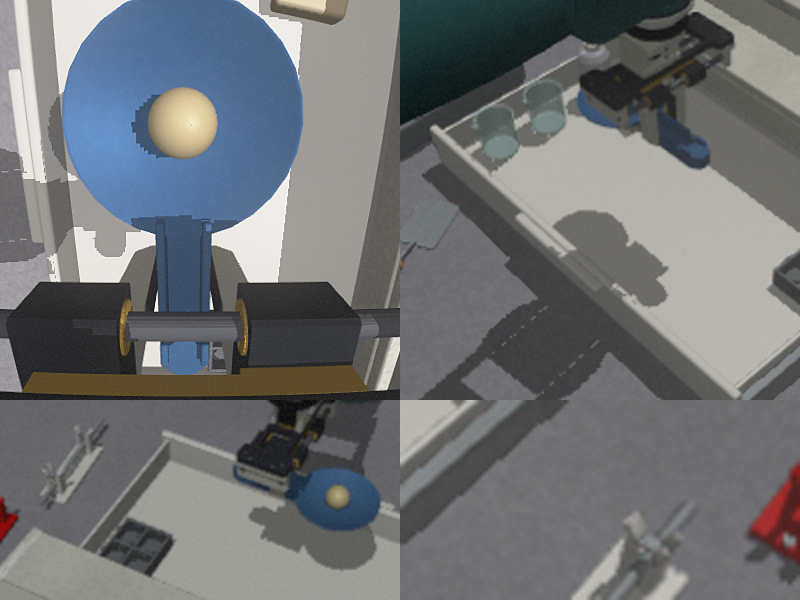

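The last picture shows the rest held level over the drawer, parallel to the front with its dish to the left. The ball is still in the middle at wrist pixel (282,122), and the rod stays clipped, so I'm handing in.

```bash
python3 -c "
from workcell import manip
print(manip.hand_in())"
```

```text
the job is handed in; nothing more can be done
None
```

The rod is seated in both forks of the clip with the jaw closed over it, and the spoon rest is held level above the drawer, parallel to the cabinet front with the dish at the left and the ball still in the middle; the job is handed in at about 23.6 s, and the system gave no verdict.

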